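# Unlock the charging dock and park the thickness gauge

## Task

Unlock the charging dock with its combination dial: turn the white pointer left to the red mark, right to the blue mark, then left to the yellow mark, pausing for a moment on each, and leave it on yellow. Only then slide the shutter fully open, and park the orange thickness gauge, whose handle lies under the sheet-steel stand, in the dock's bay: head first and fully home, screen up, straight, with the handle sticking out. Do not move anything else on the table.

Things in the scene. Friction and masses are not known exactly. Their poses are not given: they have to be found in the camera images.
- dial (a joint): combination dial on the dock's top: black disc, 86 mm across, its top 122 mm above the table, with an upright steel grip bar across it (see dial_grip). Turns about the vertical axis in the middle of the dock. Value in rad: 0 when the pointer points to the dock's back (+x), growing anticlockwise seen from above (left); stops at -1.7 and 1.7. Friction 0.05 N m, stays where left
- dial_grip (a point): point on the dial's axis, 144 mm above the table, in the grip bar: 74 mm long, 16 mm wide, its top 154 mm above the table, sides upright. Its x axis runs along the bar towards the pointer
- pointer (a point): tip of the dial's white pointer, 50 mm from the dial's axis, turning with it
- red (a point): inner end of the red mark (one dot): a flat painted tab, 11 mm wide, 22 mm long, lying on the dock's round white dial plate, 50 mm from the dial's axis; always left of the starting pointer. The pointer stands on the mark when its tip is at this point in plan
- blue (a point): inner end of the blue mark (two dots), same make, always right of the starting pointer
- yellow (a point): inner end of the yellow mark (three dots), same make, always between red and blue
- dock: grey steel charging dock fixed to the table, on its left or right half: 200 mm deep (x), 240 wide (y), 110 high. Origin: middle of underside; +x to its back, front face at x = -100 mm. Bay opening in the front: centre at y = +55 mm, 80 wide, floor 8 mm and roof 70 mm above the table, back wall at x = 0 (100 deep)
- shutter (a joint): aluminium shutter in front of the bay, 96 mm wide, 10 thick, up to 80 mm above the table, slides sideways along the front face: 0 closed, 0.105 m fully open, growing towards the dock's -y. Friction 1.5 N, stays where left. No bolt holds it, but it must stay shut until the dial has been worked
- shutter_grip (a point): grip point of the shutter's black handle, 108 mm above the table: an upright block standing 30 mm out of the shutter (dock x from -142 to -112 mm), 22 mm wide along the sliding direction, from 55 to 125 mm above the table
- gauge: hand-held thickness gauge lying on the table, 200 mm long, about 0.25 kg: orange head (x 10 to 100 mm; 44 wide, 40 high) with a dark screen on top, black handle (x -100 to 10 mm; 28 wide, 30 high). Origin: middle of its length on the underside, +x to the nose, +z up. Starts with its handle under the stand, the head sticking out towards the robot
- gauge_head (a point): middle of the orange head's grip area, gauge (60, 0, 20) mm
- gauge_handle (a point): middle of the handle, gauge (-45, 0, 15) mm
- gauge_nose (a point): front end of the head, gauge (100, 0, 20) mm
- stand: fixed folded sheet-steel stand, an upside-down U: roof 160 (x) by 180 mm (y), 8 thick, underside 60 mm above the table, side walls 6 thick along x at y = +-87 mm, open at front (-x) and back; origin on the table below the middle
- spool: bystander: copper-coloured wire spool, 100 mm across, 48 high, lying on the stand's roof, origin at its underside
- spraycan: bystander: upright spray can, 60 mm across, 180 high, origin at its underside
- magnet: bystander: red L-shaped magnet square, both legs 70 mm, 24 high, origin at the middle of its 70 by 70 mm outline on the underside (within 2 mm)
- tape: bystander: yellow tape measure standing, 60 by 30 by 56 mm high, origin at its underside
- hammer: bystander: hammer, 200 mm long, lying at the table's side, origin near its middle, underside
- jar: bystander: jar, 70 mm across, 110 high, at the table's side, origin at its underside
- mug: bystander: white mug, 76 mm across, 85 high, at the table's side, origin at its underside
Not all that is in view belongs to the job. Leave any green look-alike of the gauge alone.

How it is judged (in metres and radians):
On the way, in this order (a step that is already met when the one before it is completed fails the run):
1. turn the dial left until the pointer stands on the red mark and pause there (horizontal distance between pointer and red below 0.007 m), for 0.3 s.
2. turn it right to the blue mark and pause there (horizontal distance between pointer and blue below 0.007 m), for 0.3 s.
3. turn it left to the yellow mark and pause there (horizontal distance between pointer and yellow below 0.007 m), for 0.3 s.
4. slide the shutter fully open, the dial still on yellow (value of joint shutter above 0.09 m and horizontal distance between pointer and yellow below 0.007 m), for 0.2 s.
At the end, for the whole second after the job is handed in: Pointer within 7 mm (8 degrees) of the yellow mark, shutter over 90 mm open (of 105), gauge at rest in the bay, its nose within 15 mm of the back wall and between the side walls, screen up within 0.2 rad, its length within 0.2 rad of the dock's depth (all of step 4 and x of gauge_nose in the frame of dock above -0.015 m and y of gauge_nose in the frame of dock between 0.015 and 0.095 m and z of gauge_nose in the frame of dock between 0.018 and 0.04 m and angle between the x axis of gauge and the x axis of dock, either way round below 0.2 rad and angle between gauge's own z axis and vertical below 0.2 rad and linear speed of gauge below 0.01 m/s); the robot touches nothing.
It fails at once if a bystander (spool, spraycan, magnet, tape, hammer, jar, mug) is moved by more than 25 mm (distance of any of spool, spraycan, magnet, tape, hammer, jar, mug from where it was at the start of the episode above 0.025 m).
It also fails if it takes over 72 s, if anything falls off the work surface, if the arm or the gripper's body presses on something with over 40 N, if the wrist force passes 120 N, or if a joint passes its speed limit or range.

## Robot

A 6-joint arm with a two-finger parallel gripper is mounted at the origin on the work surface. World frame = base frame: x ahead of the robot, y to its left, z up, the work surface at z = 0. Lengths are in m, angles in degrees, forces in N, time in s.
With the tool pointing down it reaches from about 0.4 to 0.825 m from the base axis. Payload 7 kg.
Tool frame: the origin (TCP) lies between the finger pads; the fingertips stand 25 mm ahead of it and the grasp point (between the pads) lies 6 mm ahead of it; z points along the fingers, y is the line along which they close (so a half turn about z gives the same grasp; the last joint's range is limited). The gripper opens to 88 mm and grips with 3 to 60 N. Pads are 19 mm wide; open, the fingers measure 130 mm over their backs; the gripper's body (78 mm by 193 mm) begins 47 mm behind the grasp point.
Start: joints at [93.627, 20.546, 0.682, 0, -70.136, -16.507], TCP at [0.15, 0.658, 0.252] pointing down, gripper open.
Joint ranges: [-176.03, 176.03], [-82.01, 121.73], [-58.28, 71.71], [-173.87, 95.51], [-174.79, -0.11], [-173.66, 173.66]. Speed limits (degrees/s): [136.94, 136.94, 172.46, 180, 180, 180].

## Interface

Orientations are given as [roll, pitch, yaw] about the fixed x, y, z axes, in that order (R = Rz(yaw) Ry(pitch) Rx(roll)).
In Python, from plant import r gives the robot as it stands.
- The arm moves only by the shell command python3 -m crank 'ROWS' [FORCE]. ROWS is JSON, a list of rows, each a list of 3 entries, a list of its own where there are three numbers: the turn, a rotation vector about the tool's x, y, z in degrees, then the shift along the tool's x, y, z in cm, then the closure, from -1 (fully open) to 1 (shut). In form: [[[wx, wy, wz], [dx, dy, dz], fingers], ...]. A call has 1 to 8 rows; each row shifts and turns the commanded pose from where the row before left it, along the tool's axes as they then stand; what a row does not reach is not made up. A row lasts 1/10 s, in which the tool goes at most 50 mm and 8.59 degrees, less where a joint would pass 70% of its speed; a pose out of reach is approached as far as the arm can. A call with a gripper value outside its range is refused whole. The fingers move at their own pace and stop on an object; FORCE is the grip in N (left out, the last holds). Time passes only in rows, so rows that do not move let the fingers close. It gives the time, the measured TCP pose, the force, the opening and the grip force at its end, in the units of the state.
- r.get_state(): the state, without advancing time (a new reading comes with each control period).
- r.capture(name): name is "scene" or "top"; returns a dict with "color" (400x640x3 uint8, red, green, blue), "range_z" (400x640 float32, m along the optical axis (not along the pixel's ray), 0 where there is no reading), "intrinsics" (3x3 intrinsics, pixels), "k1" (the pictures are not rectified: a ray, as slopes to the right and down, at radius r is drawn at 1 + k1 r^2 times it, then the intrinsics apply), "world_from_camera" (4x4, takes a point from camera to world coordinates). Camera axes: x right, y down, z forward; pixel columns grow to the right and rows downward; lengths in m; the calibration is good to about 2 mm. A picture is of the moment at which its call begins.
- r.close_job(): hands the job in; it is judged then, once.
The state is a dict: "time_s": time; "joints": joint angles; "qd": joint speeds; "joint_torque": joint torques, N m; "tcp_pos": TCP position; "eef_rot": TCP orientation; "contact_force": force on the tool from outside, world axes, zero at the start; "moment": the same for the moment, N m; "gripper_width": finger opening in m; "gripper_force": force on a finger pad.
Only numpy, scipy, OpenCV 4.12 (cv2) and the standard library are available. Lean on these libraries where they do the work, as an engineer would, in place of code of your own. Each camera call takes 0.05 s, during which the arm holds its last target. There are 200 camera calls.

## Working session

There is one attempt and no reset: what is moved stays moved. The work goes in short steps, Python scripts to look and compute and a shell command to move; the robot and the scene stay as the last step left them, time stands still between calls to the robot, and variables do not carry over. Pictures are saved under pics/ and viewed, at most 10 in all, crops included, and the job is handed in when it is done.

```bash
mkdir -p pics; cat > h.py <<'E'
import numpy as np, cv2
from plant import r
def cap(n):
    c=r.capture(n); return c
def rays(c,uv):
    K=np.array(c["intrinsics"],float);uv=np.atleast_2d(np.array(uv,float))
    d=np.c_[(uv[:,0]-K[0,2])/K[0,0],(uv[:,1]-K[1,2])/K[1,1]]
    s=d.copy()
    for _ in range(20): s=d/(1+c["k1"]*(s**2).sum(1,keepdims=True))
    return np.c_[s,np.ones(len(s))]
def onplane(c,uv,z):
    T=np.array(c["world_from_camera"]);D=rays(c,uv)@T[:3,:3].T;o=T[:3,3]
    return o+D*((z-o[2])/D[:,2])[:,None]
def bydepth(c,uv):
    T=np.array(c["world_from_camera"]);uv=np.atleast_2d(uv).astype(int)
    P=rays(c,uv)*c["range_z"][uv[:,1],uv[:,0]][:,None]
    return P@T[:3,:3].T+T[:3,3]
def save(c,n,crop=None,s=1):
    im=c["color"][...,::-1]
    if crop: im=im[crop[1]:crop[3],crop[0]:crop[2]]
    cv2.imwrite("pics/"+n,cv2.resize(im,None,fx=s,fy=s,interpolation=cv2.INTER_CUBIC))
E
python3 - <<'E'
from h import *
for n in("top","scene"):
    c=cap(n);save(c,n+".png");print(n,c["intrinsics"],c["k1"],c["world_from_camera"])
print(r.get_state())
E
```

```text
top [[395.28669612   0.         315.71809015]
 [  0.         395.28669612 194.24603241]
 [  0.           0.           1.        ]] 0.007773434440964884 [[-1.53111109e-02 -9.97984156e-01  6.15889166e-02  4.83793971e-01]
 [-9.99882777e-01  1.52846492e-02 -9.00784884e-04  9.54451482e-02]
 [-4.23959419e-05 -6.15954890e-02 -9.98101194e-01  1.32382087e+00]
 [ 0.00000000e+00  0.00000000e+00  0.00000000e+00  1.00000000e+00]]
scene [[414.87287979   0.         310.87591086]
 [  0.         414.87287979 198.98282441]
 [  0.           0.           1.        ]] -0.1004513798688169 [[ 0.89961132  0.27734578 -0.33731113  1.00341489]
 [ 0.43665988 -0.56200982  0.70247642 -0.82945302]
 [ 0.00525671 -0.77924597 -0.62669617  0.95583327]
 [ 0.          0.          0.          1.        ]]
{'time_s': 0.1, 'joints': array([ 9.36273270e+01,  2.05875358e+01,  6.40055673e-01, -1.93077978e-02,
       -7.01344913e+01, -1.65076971e+01]), 'qd': array([-0.04983191, -0.16750521,  0.14588094,  0.04421924,  0.08134033,
        0.06133877]), 'joint_torque': array([-1.58536190e-03, -5.84163845e+01,  2.93746966e+01,  7.01535702e+00,
        1.01955087e-02, -4.50017239e-05]), 'tcp_pos': array([0.15038299, 0.65763663, 0.25071693]), 'eef_rot': array([ 1.79916249e+02, -5.89065415e-03, -1.28869398e+01]), 'contact_force': array([-0.57210794, -0.24873989,  0.49908056]), 'moment': array([-0.00171351,  0.01606729, -0.00563039]), 'gripper_force': 0.0, 'gripper_width': 0.08769592898987025}
```

View pics/top.png

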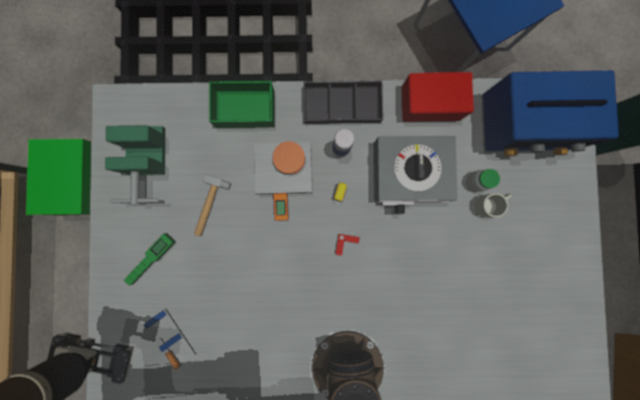

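View pics/scene.png

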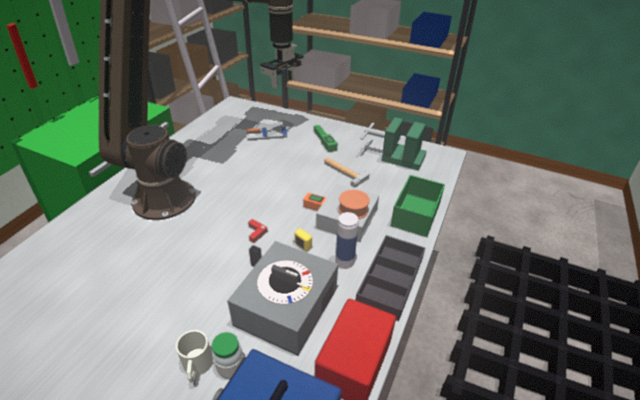

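The top view shows the dock at (417,170) with its dial, the shutter handle at (396,209), the stand at (283,165) with the spool on it at (288,157), and the orange gauge head at (281,206). There are three orange or gauge-like things: the head at (281,206), the spool at (288,157) and the green look-alike at (150,260). The one at (281,206) fits, since it is orange with a screen and sticks out from under the stand. I'll confirm it in a crop while measuring.

```bash
python3 - <<'E'
from h import *
c=cap("top");np.savez("top.npz",**c)
a=c["color"][120:230,240:470][...,::-1]
cv2.imwrite("pics/crop.png",cv2.resize(a,None,fx=3.4,fy=3.4,interpolation=cv2.INTER_CUBIC))
hsv=cv2.cvtColor(c["color"],cv2.COLOR_RGB2HSV)
def blobs(lo,hi,box,z,name):
    m=cv2.inRange(hsv,lo,hi);k=np.zeros_like(m);x0,y0,x1,y1=box;k[y0:y1,x0:x1]=m[y0:y1,x0:x1]
    for q in cv2.findContours(k,0,2)[0]:
        if cv2.contourArea(q)<4: continue
        rc=cv2.minAreaRect(q);M=np.argwhere(cv2.drawContours(k*0,[q],-1,1,-1))[:,::-1].mean(0)
        print(name,len(q),cv2.contourArea(q),"uv",M.round(1),"P",onplane(c,M,z).round(4)[0],onplane(c,cv2.boxPoints(rc),z)[:,:2].round(4).tolist())
D=(385,135,450,200)
blobs((0,100,80),(8,255,255),D,.110,"red");blobs((170,100,80),(180,255,255),D,.110,"red2")
blobs((105,100,80),(130,255,255),D,.110,"blue");blobs((20,100,80),(35,255,255),D,.110,"yel")
blobs((0,0,170),(180,50,255),D,.110,"white")
blobs((5,120,80),(18,255,255),(265,190,300,230),.04,"gauge")
# dock top by depth
P=bydepth(c,np.argwhere(np.ones((100,120)))[:,::-1]+[360,125])
uv=np.argwhere(np.ones((100,120)))[:,::-1]+[360,125]
k=np.zeros((400,640),np.uint8);s=(P[:,2]>.1)&(P[:,2]<.12);k[uv[s,1],uv[s,0]]=255
q=max(cv2.findContours(k,0,2)[0],key=cv2.contourArea);rc=cv2.minAreaRect(q)
print("dock",onplane(c,[rc[0]],.11),onplane(c,cv2.boxPoints(rc),.11).round(4)[:,:2].tolist(),P[s,2].mean())
E
```

```text
red 8 7.0 uv [401.  155.4] P [ 0.6751 -0.1713  0.11  ] [[0.678, -0.1637], [0.6826, -0.1684], [0.6715, -0.179], [0.6669, -0.1742]]
blue 6 4.5 uv [432.9 153.9] P [ 0.6782 -0.27    0.11  ] [[0.6733, -0.2625], [0.6841, -0.2736], [0.6809, -0.2766], [0.6701, -0.2655]]
yel 4 5.0 uv [416.5 147.5] P [ 0.699 -0.22   0.11 ] [[0.7068, -0.2187], [0.7067, -0.2218], [0.6911, -0.2213], [0.6912, -0.2182]]
white 88 296.5 uv [417.  178.4] P [ 0.6028 -0.2184  0.11  ] [[0.6571, -0.1561], [0.6629, -0.2828], [0.5724, -0.2852], [0.5667, -0.159]]
white 14 9.5 uv [424.  151.7] P [ 0.6855 -0.2428  0.11  ] [[0.6884, -0.2294], [0.694, -0.2319], [0.6831, -0.2559], [0.6775, -0.2533]]
white 15 14.0 uv [409.9 152.2] P [ 0.6846 -0.1992  0.11  ] [[0.683, -0.1852], [0.695, -0.2103], [0.6875, -0.2138], [0.6754, -0.1887]]
gauge 15 313.5 uv [280.4 206.3] P [0.5255 0.2095 0.04  ] [[0.5671, 0.2337], [0.5692, 0.1899], [0.4844, 0.1856], [0.4824, 0.2292]]
dock [[ 0.63353275 -0.21951834  0.11      ]] [[0.7368, -0.1017], [0.733, -0.3434], [0.5313, -0.336], [0.535, -0.0967]] 0.11075319439431264
```

View pics/crop.png

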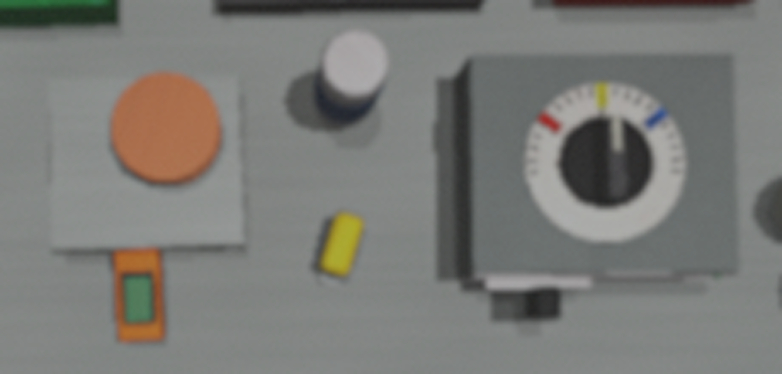

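The gauge is confirmed: orange with a dark screen at crop (139,295), its rear under the stand. The pointer is about (617,125) in the crop, with red at (548,123), yellow at (603,97) and blue at (657,118). One more measurement: the dial angles and the handle.

```bash
python3 - <<'E'
from h import *
c=dict(np.load("top.npz"));s=cap("scene");np.savez("scene.npz",**s)
save(s,"dial.png",(225,230,345,320),6)
def wcent(c,ch,box):
    x0,y0,x1,y1=box;a=c["color"][y0:y1,x0:x1].astype(float);R,G,B=a[...,0],a[...,1],a[...,2]
    w={"red":R-np.maximum(G,B),"blue":B-np.maximum(R,G),"yel":np.minimum(R,G)-B}[ch];w=np.clip(w-25,0,None)
    v,u=np.mgrid[y0:y1,x0:x1];return np.array([(u*w).sum(),(v*w).sum()])/w.sum()
def ell(c,box,z):
    x0,y0,x1,y1=box;g=cv2.cvtColor(c["color"],cv2.COLOR_RGB2GRAY)
    hs=cv2.cvtColor(c["color"],cv2.COLOR_RGB2HSV)
    k=np.zeros_like(g);k[y0:y1,x0:x1]=((g>125)|(hs[...,1]>130))[y0:y1,x0:x1]*255
    q=max(cv2.findContours(k,0,1)[0],key=lambda q:cv2.contourArea(cv2.convexHull(q)))
    P=onplane(c,cv2.convexHull(q)[:,0],z)[:,:2]
    A=np.c_[2*P,np.ones(len(P))];b=(P**2).sum(1);x=np.linalg.lstsq(A,b,rcond=None)[0]
    return x[:2],np.sqrt(x[2]+x[:2]@x[:2])
for n,cc,B in(("top",c,(388,137,448,197)),("scene",s,(250,255,320,312))):
    ce,rad=ell(cc,B,.111);print(n,"plate",ce.round(4),rad.round(4))
    for ch in("red","yel","blue"):
        u=wcent(cc,ch,B);p=onplane(cc,u,.111)[0,:2];d=p-ce
        print(ch,u.round(1),p.round(4),"r",np.hypot(*d).round(4),"deg",np.degrees(np.arctan2(d[1],d[0])).round(1))
# heights in dial (top depth)
P=bydepth(c,np.argwhere(np.ones((60,60)))[:,::-1]+[388,137])
b=P[P[:,2]>.138];print("bar",len(b),b.mean(0).round(4),np.degrees(np.arctan2(*np.linalg.svd(b[:,:2]-b[:,:2].mean(0))[2][0][::-1])))
uv=np.argwhere(np.ones((30,60)))[:,::-1]+[370,195];P=bydepth(c,uv);g=(P[:,2]>.118)&(P[:,0]<.53)
print("handle",g.sum(),P[g].mean(0).round(4),P[g].min(0).round(3),P[g].max(0).round(3))
E
```

```text
top plate [ 0.6368 -0.2211] 0.0733
red [401.1 155.4] [ 0.6749 -0.1713] r 0.0627 deg 52.5
yel [416.5 147.4] [ 0.6992 -0.2197] r 0.0625 deg 1.3
blue [432.9 153.9] [ 0.6779 -0.2697] r 0.0637 deg -49.8
scene plate [ 0.6299 -0.2197] 0.1169
red [305.7 272.2] [ 0.6725 -0.1694] r 0.0659 deg 49.7
yel [305.9 288.1] [ 0.6969 -0.2173] r 0.0671 deg 2.0
blue [289.4 299. ] [ 0.6752 -0.2669] r 0.0655 deg -46.2
bar 177 [ 0.6239 -0.1946  0.2385] -63.17162412473069
handle 79 [ 0.5094 -0.1524  0.1705] [ 0.484 -0.173  0.118] [0.524 0.095 1.324]
```

View pics/dial.png

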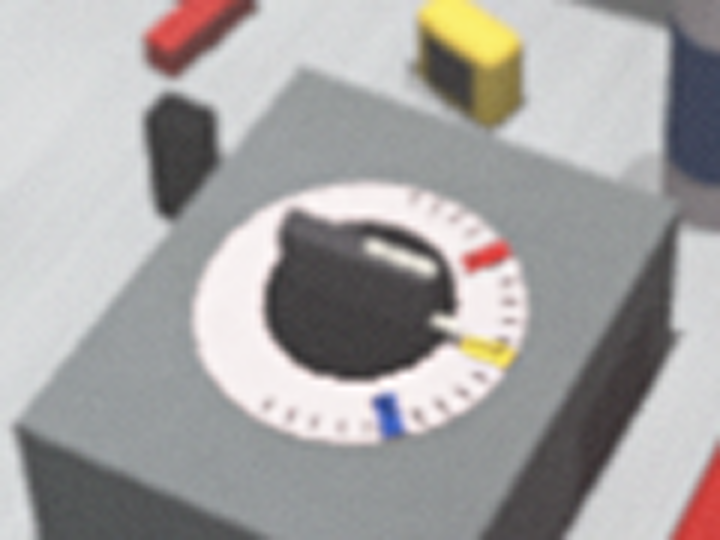

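The crop shows the stripe on the bar's top from (368,243) to (435,270), and the pointer tip peeking out at about (462,335), next to yellow. The shutter handle's top is at about (182,105).

```bash
python3 - <<'E'
from h import *
c=dict(np.load("top.npz"));s=dict(np.load("scene.npz"))
M=np.array([[.6737,-.1704],[.698,-.2185],[.6766,-.2683]])
A=np.c_[2*M,np.ones(3)];x=np.linalg.solve(A,(M**2).sum(1));ce=x[:2];print("circle",ce,np.sqrt(x[2]+ce@ce))
for C in (ce,[.635,-.2197]):
    print("marks",C,[np.degrees(np.arctan2(*(m-C)[::-1])).round(1) for m in M])
f=lambda p:np.array(p)/6+[225,230]
print("stripe scene",onplane(s,[f((368,243)),f((435,270))],.154)[:,:2],"bar tail",onplane(s,[f((290,212))],.154)[:,:2],"tip",onplane(s,[f((462,336))],.114)[:,:2],onplane(s,[f((462,336))],.122)[:,:2])
g=lambda p:np.array(p)/3.4+[240,120]
print("stripe top",onplane(c,[g((614,120)),g((617,150)),g((619,198))],.154)[:,:2])
print("handle scene top corners",onplane(s,[f((148,112)),f((172,95)),f((215,108)),f((205,128))],.125)[:,:2])
print("handle top",onplane(c,[g((527,290)),g((559,290)),g((559,318)),g((527,318))],.125)[:,:2])
print("shutter top white",onplane(c,[g((485,283)),g((592,281))],.08)[:,:2])
uv=np.argwhere(np.ones((30,60)))[:,::-1]+[370,195];P=bydepth(c,uv);q=(P[:,2]>.115)&(P[:,2]<.135)&(P[:,0]<.53)
print("handle depth",q.sum(),P[q].mean(0).round(4),P[q].min(0).round(3),P[q].max(0).round(3))
E
```

```text
circle [ 0.63415884 -0.22056424] 0.06387451902480355
marks [ 0.63415884 -0.22056424] [np.float64(51.8), np.float64(1.9), np.float64(-48.4)]
marks [0.635, -0.2197] [np.float64(51.9), np.float64(1.1), np.float64(-49.4)]
stripe scene [[ 0.64266122 -0.21964933]
 [ 0.67501767 -0.22037592]] bar tail [[ 0.60422819 -0.21905169]] tip [[ 0.6860372  -0.21783433]] [[ 0.68905326 -0.22364658]]
stripe top [[ 0.6675257  -0.22000435]
 [ 0.64101691 -0.22179977]
 [ 0.59878989 -0.22221371]]
handle scene top corners [[ 0.49972324 -0.17244131]
 [ 0.50384744 -0.15801402]
 [ 0.52630208 -0.1563266 ]
 [ 0.52884514 -0.16943475]]
handle top [[ 0.52052565 -0.14550405]
 [ 0.52009159 -0.17401902]
 [ 0.49515793 -0.17328927]
 [ 0.49558945 -0.14481113]]
shutter top white [[ 0.52897549 -0.11587508]
 [ 0.52931866 -0.21489203]]
handle depth 77 [ 0.5104 -0.162   0.1249] [ 0.497 -0.173  0.118] [ 0.524 -0.152  0.129]
```

The axis is near (0.635, -0.220) and the pointer at about 0°. The marks are at red 52°, yellow 1.5° and blue -49°. The shutter handle is at (0.511, -0.162). I'll rotate to yaw 0 first, so tool axes are X, -Y and -Z, then travel.

```bash
python3 -m crank '[[[0,0,-6.5],[0,0,0],-1],[[0,0,-6.4],[0,0,0],-1],[[0,0,0],[2.4,4.3,0],-1],[[0,0,0],[2.4,4.3,0],-1],[[0,0,0],[2.4,4.3,0],-1],[[0,0,0],[2.4,4.3,0],-1],[[0,0,0],[2.4,4.3,0],-1],[[0,0,0],[2.4,4.3,0],-1]]' 20; python3 -c "
from h import *;s=r.get_state();print(s['joints'],s['eef_rot'])"
```

```text
time_s: 1.0
tcp_pos: [0.2951, 0.3981, 0.2516]
eef_rot: [-180.0, -0.0, 0.0]
contact_force: [1.0, 0.1, 0.4]
gripper_width: 0.0877
gripper_force: 0.0
[ 7.62236591e+01  3.43728120e+00 -2.13937474e+01  2.30539453e-03
 -6.51566224e+01  1.38181759e+01] [-1.79988508e+02 -4.98114701e-03  4.28028446e-02]
```

```bash
python3 -m crank '[[[0,0,0],[2.27,4.12,0],-1],[[0,0,0],[2.27,4.12,0],-1],[[0,0,0],[2.27,4.12,0],-1],[[0,0,0],[2.27,4.12,0],-1],[[0,0,0],[2.27,4.12,0],-1],[[0,0,0],[2.27,4.12,0],-1],[[0,0,0],[2.27,4.12,0],-1],[[0,0,0],[2.27,4.12,0],-1]]'; python3 -m crank '[[[0,0,0],[2.27,4.12,0],-1],[[0,0,0],[2.27,4.12,0],-1],[[0,0,0],[2.27,4.12,0],-1],[[0,0,0],[2.27,4.12,0],-1],[[0,0,0],[2.27,4.12,0],-1],[[0,0,0],[2.27,4.12,0],-1],[[0,0,0],[2.22,4.12,0],-1],[[0,0,0],[0,0,3],-1]]'
```

```text
time_s: 1.8
tcp_pos: [0.4768, 0.0686, 0.2519]
eef_rot: [-180.0, -0.0, 0.0]
contact_force: [1.4, 0.8, 0.2]
gripper_width: 0.0875
gripper_force: 0.0
time_s: 2.6
tcp_pos: [0.6385, -0.2231, 0.2239]
eef_rot: [179.8, -0.3, -0.2]
contact_force: [0.6, -0.1, -0.3]
gripper_width: 0.0878
gripper_force: 0.0
```

```bash
python3 -m crank '[[[0,0,0],[0,0,2],-1],[[0,0,0],[0,0,2],-1],[[0,0,0],[0,0,1.5],-1],[[0,0,0],[0,0,0],-1],[[0,0,0],[0,0,0],-1]]'
```

```text
time_s: 3.1
tcp_pos: [0.635, -0.2178, 0.167]
eef_rot: [180.0, -0.0, 0.0]
contact_force: [-0.3, -0.7, 1.3]
gripper_width: 0.0875
gripper_force: 0.0
```

Shift 2 mm in -y, go down to TCP 0.152 and close.

```bash
python3 -m crank '[[[0,0,0],[0,0.2,1.0],-1],[[0,0,0],[0,0,0.5],-1],[[0,0,0],[0,0,0],1],[[0,0,0],[0,0,0],1],[[0,0,0],[0,0,0],1],[[0,0,0],[0,0,0],1],[[0,0,0],[0,0,0],1],[[0,0,0],[0,0,0],1]]' 20;python3 -m crank '[[[0,0,0],[0,0,0],1],[[0,0,0],[0,0,0],1],[[0,0,0],[0,0,0],1],[[0,0,0],[0,0,0],1]]'
```

```text
time_s: 3.9
tcp_pos: [0.6348, -0.2198, 0.1517]
eef_rot: [180.0, -0.0, 0.0]
contact_force: [-0.5, -0.4, -0.4]
gripper_width: 0.0455
gripper_force: 0.0
time_s: 4.3
tcp_pos: [0.6348, -0.2208, 0.1516]
eef_rot: [179.9, 0.0, 0.0]
contact_force: [0.8, -2.3, 1.2]
gripper_width: 0.0161
gripper_force: 20.0
```

```bash
python3 -m crank '[[[0,0,-7],[0,0,0],1],[[0,0,-7],[0,0,0],1],[[0,0,-7],[0,0,0],1],[[0,0,-7],[0,0,0],1],[[0,0,-6],[0,0,0],1],[[0,0,-6],[0,0,0],1],[[0,0,-6],[0,0,0],1],[[0,0,-6],[0,0,0],1]]' 30;python3 -m crank '[[[0,0,0],[0,0,0],1],[[0,0,0],[0,0,0],1],[[0,0,0],[0,0,0],1],[[0,0,0],[0,0,0],1],[[0,0,0],[0,0,0],1],[[0,0,0],[0,0,0],1]]'
python3 - <<'E'
from h import *
s=cap("scene");save(s,"dial2.png",(225,225,345,315),6)
c=cap("top");np.savez("top2.npz",**c)
E
```

```text
time_s: 5.1
tcp_pos: [0.6356, -0.2224, 0.1516]
eef_rot: [179.8, 0.1, 52.2]
contact_force: [4.8, -12.4, -5.8]
gripper_width: 0.016
gripper_force: 30.0
time_s: 5.7
tcp_pos: [0.6356, -0.2224, 0.1516]
eef_rot: [179.8, 0.1, 52.0]
contact_force: [4.6, -13.1, -5.7]
gripper_width: 0.0156
gripper_force: 30.0
```

View pics/dial2.png

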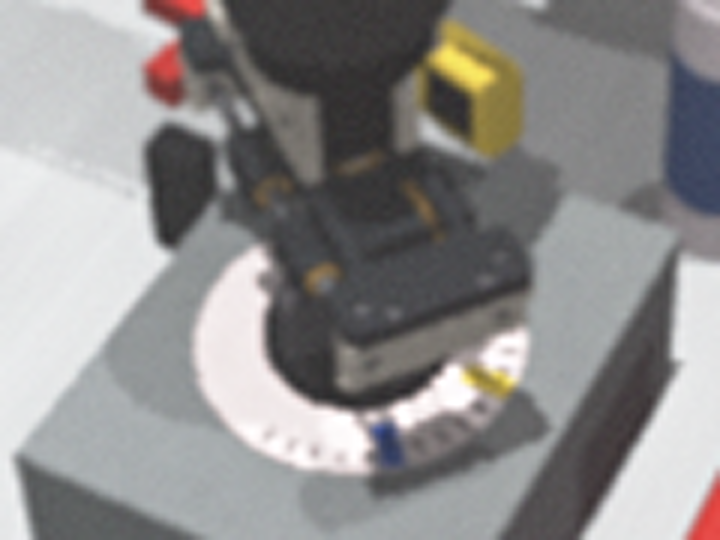

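```bash
python3 -m crank '[[[0,0,0],[-0.13,0.23,0],1],[[0,0,8],[0,0,0],1],[[0,0,8],[0,0,0],1],[[0,0,8],[0,0,0],1],[[0,0,8],[0,0,0],1],[[0,0,8],[0,0,0],1],[[0,0,8],[0,0,0],1],[[0,0,8],[0,0,0],1]]';python3 -m crank '[[[0,0,8],[0,0,0],1],[[0,0,8],[0,0,0],1],[[0,0,8],[0,0,0],1],[[0,0,8],[0,0,0],1],[[0,0,8],[0,0,0],1],[[0,0,5],[0,0,0],1],[[0,0,0],[0,0,0],1],[[0,0,0],[0,0,0],1]]';python3 -m crank '[[[0,0,0],[0,0,0],1],[[0,0,0],[0,0,0],1],[[0,0,0],[0,0,0],1],[[0,0,0],[0,0,0],1],[[0,0,0],[0,0,0],1]]'
```

```text
time_s: 6.6
tcp_pos: [0.6349, -0.2209, 0.1516]
eef_rot: [-179.9, 0.1, -4.3]
contact_force: [-4.3, 7.2, 3.8]
gripper_width: 0.0158
gripper_force: 30.0
time_s: 7.4
tcp_pos: [0.6356, -0.2195, 0.1516]
eef_rot: [-179.9, 0.2, -49.0]
contact_force: [-2.1, 11.4, 4.0]
gripper_width: 0.0162
gripper_force: 30.0
time_s: 7.9
tcp_pos: [0.6356, -0.2195, 0.1516]
eef_rot: [-179.9, 0.2, -48.9]
contact_force: [-3.2, 12.3, 4.6]
gripper_width: 0.0158
gripper_force: 30.0
```

```bash
python3 -m crank '[[[0,0,-7.2],[0,0,0],1],[[0,0,-7.2],[0,0,0],1],[[0,0,-7.2],[0,0,0],1],[[0,0,-7.2],[0,0,0],1],[[0,0,-7.2],[0,0,0],1],[[0,0,-7.2],[0,0,0],1],[[0,0,-7.2],[0,0,0],1],[[0,0,0],[0,0,0],1]]';python3 -m crank '[[[0,0,0],[0,0,0],1],[[0,0,0],[0,0,0],1],[[0,0,0],[0,0,0],1],[[0,0,0],[0,0,0],1],[[0,0,0],[0,0,0],-1],[[0,0,0],[0,0,0],-1],[[0,0,0],[0,0,0],-1],[[0,0,0],[0,0,0],-1]]';python3 -m crank '[[[0,0,0],[0,0,0],-1],[[0,0,0],[0,0,-4],-1],[[0,0,0],[0,0,-4],-1],[[0,0,0],[-4,0,-1],-1],[[0,0,0],[-4.2,-2.9,0],-1],[[0,0,0],[-4.2,-2.9,0],-1],[[0,0,0],[0,0,0],-1],[[0,0,0],[0,0,0],-1]]'
python3 - <<'E'
from h import *
s=cap("scene");save(s,"dial3.png",(225,225,345,315),6)
E
```

```text
time_s: 8.7
tcp_pos: [0.6348, -0.2211, 0.1516]
eef_rot: [-179.9, 0.1, 1.7]
contact_force: [-3.2, 6.0, 4.3]
gripper_width: 0.0158
gripper_force: 30.0
time_s: 9.5
tcp_pos: [0.6358, -0.2224, 0.1515]
eef_rot: [180.0, 0.0, 1.4]
contact_force: [-0.2, 0.3, -0.5]
gripper_width: 0.0422
gripper_force: 0.0
time_s: 10.3
tcp_pos: [0.5118, -0.1682, 0.2427]
eef_rot: [180.0, -0.1, 1.5]
contact_force: [0.2, -0.6, 0.7]
gripper_width: 0.0876
gripper_force: 0.0
```

View pics/dial3.png

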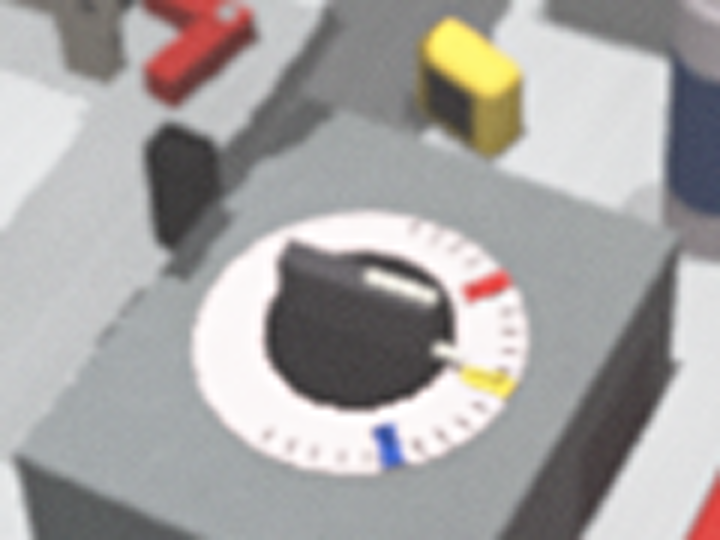

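The pointer at (460,357) points at the yellow tab's inner end at (463,372). Now the shutter handle.

```bash
python3 -m crank '[[[0,0,2.5],[-0.2,-0.6,3],-1],[[0,0,0],[0,0,3.5],-1],[[0,0,0],[0,0,3.5],-1],[[0,0,0],[0,0,2.7],-1],[[0,0,0],[0,0,0],1],[[0,0,0],[0,0,0],1],[[0,0,0],[0,0,0],1],[[0,0,0],[0,0,0],1]]' 15;python3 -m crank '[[[0,0,0],[0,0,0],1],[[0,0,0],[0,0,0],1],[[0,0,0],[0,0,0],1],[[0,0,0],[0,0,0],1],[[0,0,0],[0,0,0],1]]' 15
```

```text
time_s: 11.15
tcp_pos: [0.5112, -0.1627, 0.1161]
eef_rot: [180.0, -0.2, -1.1]
contact_force: [-0.2, -0.2, 0.6]
gripper_width: 0.0609
gripper_force: 0.0
time_s: 11.65
tcp_pos: [0.5099, -0.1643, 0.1147]
eef_rot: [179.8, 0.0, -1.0]
contact_force: [4.2, -24.0, -7.4]
gripper_width: 0.0223
gripper_force: 14.9
```

```bash
python3 -m crank '[[[0,0,0],[0,1.5,0],1],[[0,0,0],[0,1.5,0],1],[[0,0,0],[0,1.5,0],1],[[0,0,0],[0,1.5,0],1],[[0,0,0],[0,1.5,0],1],[[0,0,0],[0,1.5,0],1],[[0,0,0],[0,1.2,0],1],[[0,0,0],[0,0,0],1]]' 25;python3 -m crank '[[[0,0,0],[0,0.3,0],1],[[0,0,0],[0,0,0],1],[[0,0,0],[0,0,0],1]]'
```

```text
time_s: 12.45
tcp_pos: [0.5089, -0.2668, 0.1147]
eef_rot: [179.9, -0.1, -1.1]
contact_force: [4.9, -1.1, -1.0]
gripper_width: 0.0218
gripper_force: 25.1
time_s: 12.75
tcp_pos: [0.5088, -0.2687, 0.1147]
eef_rot: [180.0, -0.1, -1.1]
contact_force: [5.2, -1.4, -2.0]
gripper_width: 0.0218
gripper_force: 25.0
```

```bash
python3 -m crank '[[[0,0,0],[0,0,0],-1],[[0,0,0],[0,0,0],-1],[[0,0,0],[0,0,0],-1],[[0,0,0],[0,0,0],-1],[[0,0,0],[0,0,0],-1],[[0,0,0],[0,0,-4],-1],[[0,0,0],[0,0,-4.5],-1],[[0,0,0],[0,0,-4],-1]]';python3 -m crank '[[[0,0,-4],[0,-4.5,0],-1],[[0,0,0],[0,-4.8,0],-1],[[0,0,0],[0,-4.8,0],-1],[[0,0,0],[0,-4.8,0],-1],[[0,0,0],[0,-4.8,0],-1],[[0,0,0],[0,-4.8,0],-1],[[0,0,0],[0,-4.8,0],-1],[[0,0,0],[0,-4.8,0],-1]]'
python3 -m crank '[[[0,0,0],[2,-4.8,0],-1],[[0,0,0],[0,-4,0],-1],[[0,0,0],[0,0,0],-1],[[0,0,0],[0,0,0],-1]]'
```

```text
time_s: 13.55
tcp_pos: [0.5079, -0.2676, 0.2415]
eef_rot: [180.0, 0.0, -1.1]
contact_force: [1.3, -0.0, 0.7]
gripper_width: 0.0801
gripper_force: 0.0
time_s: 14.35
tcp_pos: [0.4911, 0.115, 0.2399]
eef_rot: [-180.0, -0.0, 2.9]
contact_force: [1.4, -0.4, 0.2]
gripper_width: 0.0876
gripper_force: 0.0
time_s: 14.75
tcp_pos: [0.5061, 0.2009, 0.2391]
eef_rot: [180.0, 0.0, 3.0]
contact_force: [-0.4, -0.3, 0.9]
gripper_width: 0.0877
gripper_force: 0.0
```

```bash
python3 -m crank '[[[0,0,0],[0.2,-0.8,4],-1],[[0,0,0],[0,0,4.5],-1],[[0,0,0],[0,0,4.5],-1],[[0,0,0],[0,0,4],-1],[[0,0,0],[0,0,2.5],-1],[[0,0,0],[0,0,1],-1],[[0,0,0],[0,0,0],-1],[[0,0,0],[0,0,0],1]]' 25;python3 -m crank '[[[0,0,0],[0,0,0],1],[[0,0,0],[0,0,0],1],[[0,0,0],[0,0,0],1],[[0,0,0],[0,0,0],1],[[0,0,0],[0,0,0],1],[[0,0,0],[0,0,0],1],[[0,0,0],[0,0,0],1]]'
```

```text
time_s: 15.55
tcp_pos: [0.509, 0.2082, 0.0358]
eef_rot: [-180.0, -0.1, 2.9]
contact_force: [0.6, -0.7, 0.2]
gripper_width: 0.0836
gripper_force: 0.0
time_s: 16.25
tcp_pos: [0.5082, 0.2083, 0.0348]
eef_rot: [-180.0, -0.0, 2.9]
contact_force: [-1.4, 0.3, 3.7]
gripper_width: 0.0438
gripper_force: 25.0
```

```bash
python3 -m crank '[[[0,0,0],[0,0,-0.3],1],[[0,0,0],[-2,0,0],1],[[0,0,0],[-2.2,0,0],1],[[0,0,0],[-2.2,0,0],1],[[0,0,0],[-2.2,0,0],1],[[0,0,0],[-2.2,0,0],1],[[0,0,0],[-2.2,0,0],1],[[0,0,0],[0,0,0],1]]' 40;python3 -m crank '[[[0,0,0],[0,0,0.3],1],[[0,0,0],[0,0,0],1],[[0,0,0],[0,0,0],-1],[[0,0,0],[0,0,0],-1],[[0,0,0],[0,0,0],-1],[[0,0,0],[0,0,0],-1],[[0,0,0],[0,0,-3],-1],[[0,0,0],[0,0,-4],-1]]'; python3 - <<'E'
from h import *
c=cap("top");save(c,"t4.png",(240,150,400,270),5)
E
```

```text
time_s: 17.05
tcp_pos: [0.3756, 0.1998, 0.0372]
eef_rot: [179.9, 0.1, 2.9]
contact_force: [-0.6, 0.3, -2.3]
gripper_width: 0.0439
gripper_force: 40.0
time_s: 17.85
tcp_pos: [0.3775, 0.2003, 0.1039]
eef_rot: [179.8, 0.2, 2.9]
contact_force: [1.0, 0.9, -0.3]
gripper_width: 0.0846
gripper_force: 0.0
```

View pics/t4.png

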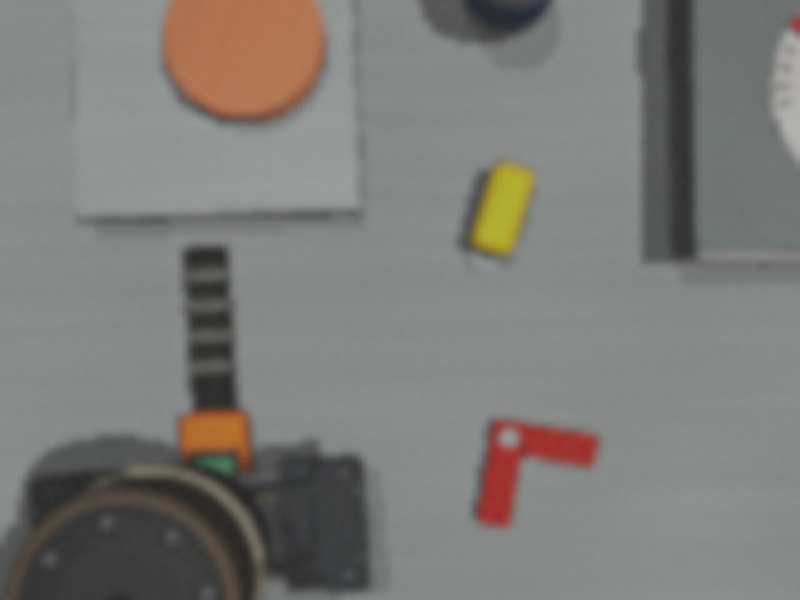

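The gauge is out with the rear of its handle at crop (206,248) and the head/handle seam at (215,410). It is clear of the stand's edge at row 215.

```bash
python3 - <<'E'
from h import *
c=dict(np.load("top.npz"));f=lambda p:np.array(p)/5+[240,150]
a=onplane(c,[f((206,248))],.03)[0];b=onplane(c,[f((215,410))],.035)[0];d=b-a
print(a,b,np.hypot(*d[:2]),np.degrees(np.arctan2(-d[1],-d[0])),"grip",a+d*35/110)
E
```

```text
[0.54778934 0.20762913 0.03      ] [0.44213764 0.20239045 0.035     ] 0.10578149990599267 2.8386561685248703 grip [0.51417289 0.20596228 0.03159091]
```

```bash
python3 -m crank '[[[0,0,0],[4.6,0,0],-1],[[0,0,0],[4.6,0,0],-1],[[0,0,0],[4.55,0,0],-1],[[0,0,0],[0,0,2.5],-1],[[0,0,0],[0,0,2.5],-1],[[0,0,0],[0,0,1.5],-1],[[0,0,0],[0,0,0],-1],[[0,0,0],[0,0,0],-1]]';python3 -c "
from h import *;print(r.get_state()['tcp_pos'])"
```

```text
time_s: 18.7
tcp_pos: [0.5158, 0.2085, 0.0397]
eef_rot: [180.0, 0.0, 2.9]
contact_force: [-0.4, -0.7, -0.2]
gripper_width: 0.0878
gripper_force: 0.0
[0.5158169  0.20846984 0.03965584]
```

Go down 1.1 cm and 1 mm sideways, grip at 60 N, then back off from the stand and lift.

```bash
python3 -m crank '[[[0,0,0],[0,0.1,1.1],-1],[[0,0,0],[0,0,0],1],[[0,0,0],[0,0,0],1],[[0,0,0],[0,0,0],1],[[0,0,0],[0,0,0],1],[[0,0,0],[0,0,0],1],[[0,0,0],[0,0,0],1],[[0,0,0],[0,0,0],1]]' 60;python3 -m crank '[[[0,0,0],[0,0,0],1],[[0,0,0],[0,0,0],1],[[0,0,0],[0,0,0],1],[[0,0,0],[0,0,-2],1],[[0,0,0],[-1,0,-3],1],[[0,0,0],[-1,0,-4],1],[[0,0,0],[0,0,-4],1],[[0,0,0],[0,0,0],1]]'; python3 - <<'E'
from h import *
s=cap("scene");hsv=cv2.cvtColor(s["color"],cv2.COLOR_RGB2HSV)
save(s,"lift.png",(220,100,420,250),4)
E
```

```text
time_s: 19.5
tcp_pos: [0.5157, 0.2075, 0.0286]
eef_rot: [-180.0, -0.0, 2.9]
contact_force: [0.8, -0.2, -0.7]
gripper_width: 0.0372
gripper_force: 0.0
time_s: 20.3
tcp_pos: [0.498, 0.2082, 0.164]
eef_rot: [-179.7, -0.5, 3.0]
contact_force: [-0.0, 0.3, -2.5]
gripper_width: 0.0281
gripper_force: 60.0
```

View pics/lift.png

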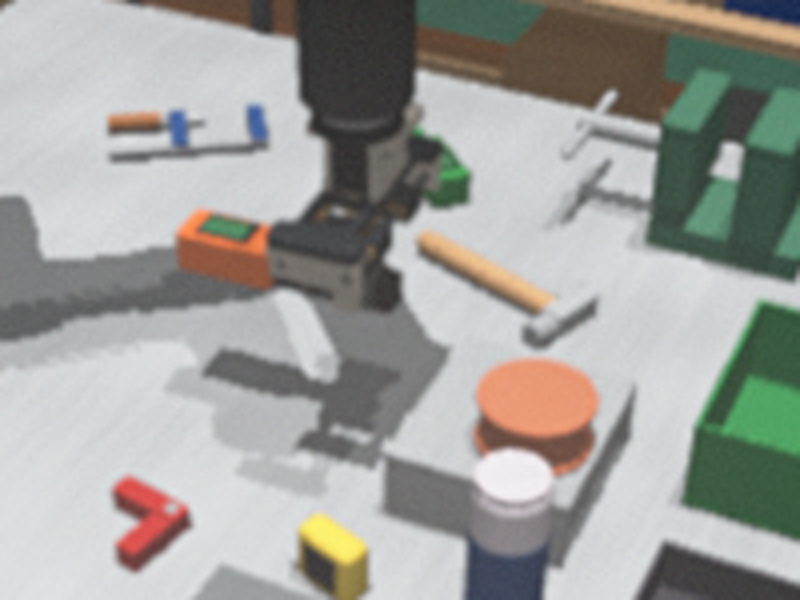

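The gauge is held level. The head is at crop (220,245), and nothing else has moved. Raise it and turn it 184° in place.

```bash
python3 -m crank '[[[0,0,0],[-1,0,-4],1],[[0,0,8],[0,0,0],1],[[0,0,8],[0,0,0],1],[[0,0,8],[0,0,0],1],[[0,0,8],[0,0,0],1],[[0,0,8],[0,0,0],1],[[0,0,8],[0,0,0],1],[[0,0,8],[0,0,0],1]]'; python3 -m crank '[[[0,0,8],[0,0,0],1],[[0,0,8],[0,0,0],1],[[0,0,8],[0,0,0],1],[[0,0,8],[0,0,0],1],[[0,0,8],[0,0,0],1],[[0,0,8],[0,0,0],1],[[0,0,8],[0,0,0],1],[[0,0,8],[0,0,0],1]]'; python3 -m crank '[[[0,0,8],[0,0,0],1],[[0,0,8],[0,0,0],1],[[0,0,8],[0,0,0],1],[[0,0,8],[0,0,0],1],[[0,0,8],[0,0,0],1],[[0,0,8],[0,0,0],1],[[0,0,8],[0,0,0],1],[[0,0,8],[0,0,0],1]]'; python3 -m crank '[[[0,0,0],[0,0,0],1],[[0,0,0],[0,0,0],1]]'
```

```text
time_s: 21.15
tcp_pos: [0.4848, 0.2053, 0.1965]
eef_rot: [179.8, 0.0, -53.4]
contact_force: [1.6, 0.2, -2.3]
gripper_width: 0.028
gripper_force: 60.0
time_s: 21.95
tcp_pos: [0.4847, 0.2052, 0.1964]
eef_rot: [179.9, -0.2, -117.4]
contact_force: [0.4, 0.5, -3.3]
gripper_width: 0.0279
gripper_force: 60.0
time_s: 22.75
tcp_pos: [0.4847, 0.2052, 0.1964]
eef_rot: [-179.9, -0.2, 178.6]
contact_force: [0.1, 0.7, -3.3]
gripper_width: 0.0278
gripper_force: 60.0
time_s: 22.95
tcp_pos: [0.4851, 0.2056, 0.1972]
eef_rot: [-179.9, -0.1, 179.1]
contact_force: [-0.6, 0.5, -2.5]
gripper_width: 0.0277
gripper_force: 60.0
```

```bash
python3 -m crank '[[[0,0,0],[1.4,-4.4,0],1],[[0,0,0],[1.4,-4.4,0],1],[[0,0,0],[1.4,-4.4,0],1],[[0,0,0],[1.4,-4.4,0],1],[[0,0,0],[1.4,-4.4,0],1],[[0,0,0],[1.4,-4.4,0],1],[[0,0,0],[1.4,-4.4,0],1],[[0,0,0],[1.4,-4.6,0],1]]'; python3 -m crank '[[[0,0,0],[1.2,0,4],1],[[0,0,0],[0,0,4],1],[[0,0,0],[0,0,0],1],[[0,0,0],[0,0,0],1]]'
```

```text
time_s: 23.75
tcp_pos: [0.3658, -0.1472, 0.1985]
eef_rot: [180.0, 0.0, 179.2]
contact_force: [1.5, 0.2, -3.3]
gripper_width: 0.0278
gripper_force: 60.0
time_s: 24.15
tcp_pos: [0.3551, -0.1458, 0.1189]
eef_rot: [-179.9, -0.1, 179.1]
contact_force: [0.4, 1.6, -2.0]
gripper_width: 0.0278
gripper_force: 60.0
```

```bash
python3 -m crank '[[[0,0,0],[0,-0.5,2.5],1],[[0,0,0],[0,0,2.7],1],[[0,0,0],[0,0,2.5],1],[[0,0,0],[0,0,0],1],[[0,0,0],[0,0,0],1]]'; python3 - <<'E'
from h import *
c=cap("top");hsv=cv2.cvtColor(c["color"],cv2.COLOR_RGB2HSV)
m=cv2.inRange(hsv,(5,120,70),(18,255,255));m[:,:350]=0;m[:190]=0;m[300:]=0;m[:,460:]=0
q=max(cv2.findContours(m,0,2)[0],key=cv2.contourArea);rc=cv2.minAreaRect(q)
print(cv2.contourArea(q),onplane(c,cv2.boxPoints(rc),.053)[:,:2].round(4).tolist())
print(r.get_state()["tcp_pos"])
save(c,"pre.png",(350,160,470,260),5)
E
```

```text
time_s: 24.65
tcp_pos: [0.3566, -0.1502, 0.043]
eef_rot: [-180.0, 0.1, 179.1]
contact_force: [-0.5, 0.4, -3.5]
gripper_width: 0.0277
gripper_force: 60.0
373.5 [[0.5177, -0.1277], [0.5171, -0.1727], [0.4275, -0.1701], [0.4282, -0.1254]]
[ 0.35689481 -0.15024289  0.0432726 ]
```

View pics/pre.png

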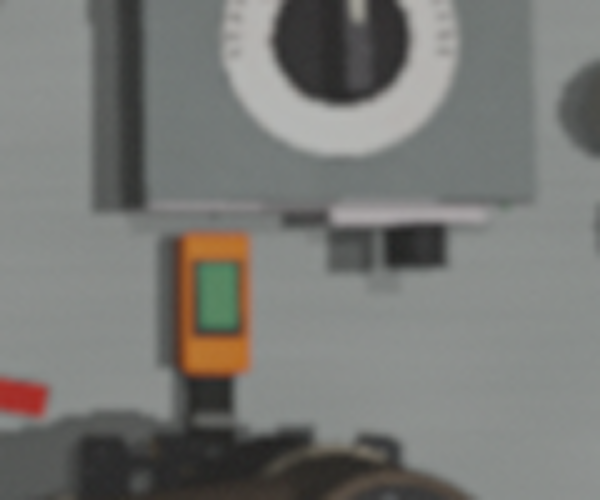

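Nose at (0.517, -0.150), straight and screen up; shutter open at crop (330-490,215). Insert.

```bash
python3 -m crank '[[[0,0,0],[-0.5,-0.3,0],1],[[0,0,0],[-1.5,0,0],1],[[0,0,0],[-1.5,0,0],1],[[0,0,0],[-1.5,0,0],1],[[0,0,0],[-1.5,0,0],1],[[0,0,0],[0,0,0],1]]'; python3 -m crank '[[[0,0,0],[-1.5,0,0],1],[[0,0,0],[-1.5,0,0],1],[[0,0,0],[-1,0,0],1],[[0,0,0],[0,0,0],1],[[0,0,0],[0,0,0],1]]'
```

```text
time_s: 25.3
tcp_pos: [0.4241, -0.1549, 0.0425]
eef_rot: [-180.0, 0.2, 179.0]
contact_force: [-0.3, -0.4, -3.0]
gripper_width: 0.0277
gripper_force: 60.0
time_s: 25.8
tcp_pos: [0.4594, -0.1557, 0.0414]
eef_rot: [180.0, -0.0, 178.9]
contact_force: [-0.0, 0.2, -2.7]
gripper_width: 0.0278
gripper_force: 60.0
```

```bash
python3 -m crank '[[[0,0,0],[-0.4,0,0.2],1],[[0,0,0],[-0.4,0,0.2],1],[[0,0,0],[0,0,0],1],[[0,0,0],[0,0,0],1]]'; python3 -m crank '[[[0,0,0],[-0.3,0,0],1],[[0,0,0],[0,0,0],1],[[0,0,0],[0,0,0],1]]'
```

```text
time_s: 26.2
tcp_pos: [0.4679, -0.1557, 0.0375]
eef_rot: [-180.0, -0.0, 178.9]
contact_force: [0.0, -0.3, -2.3]
gripper_width: 0.0277
gripper_force: 60.0
time_s: 26.5
tcp_pos: [0.4709, -0.1558, 0.0375]
eef_rot: [180.0, -0.0, 178.9]
contact_force: [-0.2, -0.2, -2.6]
gripper_width: 0.0275
gripper_force: 60.0
```

Nose estimated at about 4 mm from the wall. Push on in small steps until contact shows.

```bash
python3 -m crank '[[[0,0,0],[-0.2,0,0],1],[[0,0,0],[0,0,0],1]]'; python3 -m crank '[[[0,0,0],[-0.2,0,0],1],[[0,0,0],[0,0,0],1]]'; python3 -m crank '[[[0,0,0],[-0.2,0,0],1],[[0,0,0],[0,0,0],1]]'
```

```text
time_s: 26.7
tcp_pos: [0.4732, -0.1558, 0.0376]
eef_rot: [-180.0, 0.0, 178.9]
contact_force: [0.9, -0.2, -1.9]
gripper_width: 0.0275
gripper_force: 60.0
time_s: 26.9
tcp_pos: [0.4736, -0.156, 0.0372]
eef_rot: [180.0, -0.1, 178.9]
contact_force: [-4.5, -0.2, -0.8]
gripper_width: 0.0277
gripper_force: 60.0
time_s: 27.1
tcp_pos: [0.4737, -0.1561, 0.0368]
eef_rot: [-180.0, -0.3, 178.9]
contact_force: [-10.3, -0.2, 1.5]
gripper_width: 0.0275
gripper_force: 60.0
```

```bash
python3 -m crank '[[[0,0,0],[0.3,0,0.2],1],[[0,0,0],[0,0,0.1],1],[[0,0,0],[0,0,0],1],[[0,0,0],[0,0,0],-1],[[0,0,0],[0,0,0],-1],[[0,0,0],[0,0,0],-1],[[0,0,0],[0,0,0],-1],[[0,0,0],[0,0,0],-1]]'; python3 -m crank '[[[0,0,0],[0,0,-2],-1],[[0,0,0],[0,0,-4],-1],[[0,0,0],[0,0,-4],-1],[[0,0,0],[1,3,-4],-1],[[0,0,0],[0,4.5,0],-1],[[0,0,0],[0,4.5,0],-1],[[0,0,0],[0,4.5,0],-1],[[0,0,0],[0,4.5,0],-1]]'; python3 -m crank '[[[0,0,0],[0,4.5,0],-1],[[0,0,0],[0,0,0],-1],[[0,0,0],[0,0,0],-1]]';python3 - <<'E'
from h import *
a=cap("top");b=cap("scene")
f=lambda c,x0,y0,x1,y1,w:cv2.resize(c["color"][y0:y1,x0:x1,::-1],(w,540),interpolation=cv2.INTER_CUBIC)
cv2.imwrite("pics/end.png",np.hstack([f(a,360,130,470,240,400),f(b,225,225,325,325,400)]))
np.savez("topE.npz",**a)
m=np.zeros((400,640),np.uint8)
P=bydepth(a,np.argwhere(np.ones((60,60)))[:,::-1]+[370,200])
k=(P[:,2]>.02)&(P[:,2]<.06)&(P[:,0]<.525)&(P[:,0]>.4)
Q=P[k];print(k.sum(),Q.min(0),Q.max(0))
for x in(.445,.465,.485,.505):
    z=Q[abs(Q[:,0]-x)<.01];print(x,len(z),z.mean(0).round(4) if len(z) else 0)
E
```

```text
time_s: 27.9
tcp_pos: [0.4741, -0.1558, 0.0345]
eef_rot: [180.0, 0.0, 178.9]
contact_force: [0.3, 0.2, 0.7]
gripper_width: 0.062
gripper_force: 0.0
time_s: 28.7
tcp_pos: [0.4678, 0.0555, 0.1742]
eef_rot: [180.0, 0.1, 178.9]
contact_force: [1.1, 0.3, -0.0]
gripper_width: 0.0877
gripper_force: 0.0
time_s: 29.0
tcp_pos: [0.4687, 0.0998, 0.1736]
eef_rot: [-180.0, -0.0, 179.1]
contact_force: [-0.4, -0.0, -0.3]
gripper_width: 0.0875
gripper_force: 0.0
274 [ 0.4364196  -0.25752197  0.02012364] [ 0.52489393 -0.13951954  0.05835027]
0.445 56 [ 0.4454 -0.1535  0.0361]
0.465 60 [ 0.4643 -0.1533  0.0376]
0.485 65 [ 0.4846 -0.1545  0.0374]
0.505 65 [ 0.5055 -0.1553  0.0375]
```

View pics/end.png

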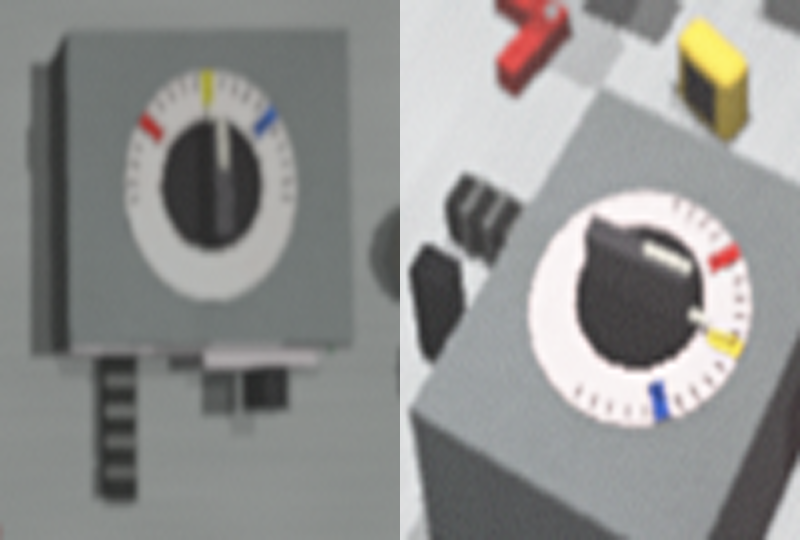

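The handle sticks straight out and level, its top at 37.5 mm as on the bay floor. Its tail is at x ≈ 0.436, so the nose is at the back wall. The pointer is on yellow and the shutter is open.

```bash
python3 -c "
from plant import r
print(r.close_job())"
```

```text
the job is handed in; nothing more can be done
None
```

I turned the dial to red, blue, then yellow and left it on yellow, slid the shutter open about 104 mm, parked the gauge head first against the bay's back wall, straight and screen up, and handed the job in at about 29 s; no verdict was returned.

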